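Run the roller conveyor from the dispatch desk

TASK

On the grey conveyor control box, turn the black speed dial until its white pointer meets the yellow mark. Then take the key with the red head from the wooden key rest, push it down into the key switch past the sticky pins until its collar sits on the panel, turn it a quarter turn clockwise to the green ticks, and finish while still gripping it there, because it springs back when let go. Leave the blue key and everything else on the desk where it is.

Things in the scene. Friction and masses are not known exactly. Their poses are not given: they have to be found in the camera images.
- control_box: Fixed grey box on the desk, 130 mm (its x) by 250 mm (its y) by 60 mm high; origin at the centre of its underside, z up. On its flat top: the black dial (at its y = -60 mm) and the key switch (at its y = +72.5 mm, a steel ring of 42 mm diameter, flush). It may stand turned by up to about 17 degrees.
- lock_mouth (a point): Centre of the key slot at the level of the panel top (60 mm above the desk); axes as the control box. The slot goes straight down, 13.6 mm long (x) by 5.6 mm wide (y), in a 5 mm face plate. Two white ticks stand in line with it, two green ticks across it. Only with the collar within 2 mm of the panel can the key turn; once turned it cannot be pulled out.
- pin_level (a point): Inside the lock, on its axis, 15 mm below the panel top. About here (12 and 18 mm deep) two sticky sprung pins press on the flat faces of the blade, one from each side; pushing past them takes some 3 to 10 N downwards. If it sticks, wiggle the key a few degrees about the vertical while pushing.
- key_switch (a joint): Angle of the switch core under the panel, rad: 0 at rest (in line with the slot), grows clockwise seen from above, hard stop at 1.57 (a quarter turn). A spring turns it back, 0.03 N m at 0 and 0.075 N m at the stop. The blade has some 7 degrees of play in the core, so the hand must turn a little over a quarter turn.
- red_key: Loose key with a red plastic head, 50 g, standing upright, blade down, in either slot of the key rest. Origin on its axis at the underside of the steel collar; z up, x along the broad side of the head. Head: a plate 32 mm broad (x), 12 mm thick (y), 4 to 42 mm above the origin; grip it across the 12 mm. Collar: 16 mm diameter, 0 to 4 mm above the origin.
- red_key_tip (a point): Tip of the red key's blade, 31 mm below its origin. Under the collar: a round neck of 4 mm diameter, 7 mm long, then the flat blade 12 mm broad (key x) by 4 mm thick (key y), tapering over its last 6 mm to a 6 by 1.4 mm tip. Alike after half a turn: it goes in either way round, its breadth along the slot's length.
- blue_key: The same key with a blue head, 50 g, in the other slot of the rest, 68 mm away. Not to be disturbed. Origin and axes as for the red key.
- key_rest: Fixed wooden block 150 mm (x) by 60 mm (y) by 45 mm high; origin at the centre of its underside. Two upright slots in its top at x = -34 and +34 mm hold the keys, collars resting on the top, heads broadside along its x; a key is lifted straight up by at least 32 mm to clear it.
- dial (a joint): Angle of the speed dial, rad, grows clockwise seen from above; it stays where it is left and takes 0.03 N m to turn. Limits -0.3 and 2.3.
- dial_grip (a point): On the dial's axis, 28 mm above the panel, where to grip it. The grip bar is 44 mm long, 14 mm thick and reaches from 6 to 40 mm above the panel; it stands on a disc of 48 mm diameter and 6 mm height. The axes turn with the dial: the bar lies along its x, the white pointer points to its -x.
- pointer_tip (a point): Tip of the dial's white pointer, 30 mm from the dial's axis; turns with the dial.
- mark_tip (a point): Point of the yellow triangle on the panel beside the dial, 30 mm from the dial's axis, where the pointer tip must come; it lies 0.5 to 1.5 rad clockwise of the pointer at the start and does not move by itself.
- stamp: Bystander: black hand stamp with a red ball grip, 36 mm square, 72 mm high. Origin under its centre.
- pen_cup: Bystander: square metal pen cup 75 mm wide, with pens up to 170 mm high. Origin under its centre.
- tape_dispenser: Bystander: black tape dispenser, 60 by 150 mm, 84 mm high. Origin under its centre.
- parcel: Bystander: brown parcel 140 by 180 mm, 80 mm high. Origin under its centre.
- calculator: Bystander: grey calculator 150 by 90 mm, 20 mm high. Origin under its centre.
- mouse: Bystander: black computer mouse 100 by 60 mm, 26 mm high. Origin under its centre.

How it is judged:
By the outcome, as a careful person would: the job done as asked, in the order asked, and still so for the second after the job is handed in, while the arm keeps its last pose, push and grip.
It also fails if it takes over 64 s, if anything falls off the work surface, if the arm or the gripper's body presses on something with over 40 N, if the wrist force passes 120 N, or if a joint passes its speed limit or range.

ROBOT

A 6-joint arm with a two-finger parallel gripper is mounted at the origin on the work surface. World frame = base frame: x ahead of the robot, y to its left, z up, the work surface at z = 0. Lengths are in m, angles in rad, forces in N, time in s.
With the tool pointing down it reaches from about 0.35 to 0.85 m from the base axis. Payload 8.1 kg.
Tool frame: the origin (TCP) lies between the finger pads; the fingertips stand 11 mm ahead of it and the grasp point (between the pads) lies 8 mm behind it; y points along the fingers, x is the direction in which the jaws open and shut, and the axes are right-handed (so a half turn about y gives the same grasp; the last joint's range is limited). The gripper opens to 93 mm and grips with 3 to 60 N. Pads are 15 mm wide; open, the fingers measure 128 mm over their backs; the gripper's body (75 mm by 188 mm) begins 65 mm behind the grasp point.
Start: joints at [1.11, 0.13, 1.488, -0, 1.523, -0.085], TCP at [0.22, 0.558, 0.196] pointing down, gripper open.
Joint ranges: [-2.96, 2.96], [-0.89, 2.26], [0.02, 2.5], [-1.34, 4.48], [0, 2.73], [-2.66, 2.66]. Speed limits (rad/s): [2.39, 2.39, 2.79, 3.14, 3.14, 3.14].

INTERFACE

Orientations are given as a rotation vector (axis times angle).
In Python, from plant import readout, optics, robot gives the robot as it stands.
- The arm moves only by the shell command python3 -m creep 'ROWS' [FORCE]. ROWS is JSON, a list that holds one entry, the list of rows, each a list of 7 numbers: the closure, from 0 (fully open) to 1 (shut), then the shift along the tool's x, y, z in cm, then the turn, a rotation vector about the tool's x, y, z in degrees. In form: [[[grip, x, y, z, wx, wy, wz], ...]]. A call has exactly 8 rows; each row shifts and turns the pose as measured when the row begins, along the tool's axes as they then stand; what a row does not reach is not made up. A row lasts 1/10 s, in which the tool goes at most 50 mm and 8.59 degrees, less where a joint would pass 70% of its speed; a pose out of reach is approached as far as the arm can. A call is refused whole if a number of a shift passes 5 or a number of a turn 8.59, either way. A call with a gripper value outside its range is refused whole. The fingers move at their own pace and stop on an object; FORCE is the grip in N (left out, the last holds). Time passes only in rows, so rows that do not move let the fingers close, or fill a call up. It gives the time, the measured TCP pose, the force and the opening at its end, in the units of the state.
- readout.read_state(): the state, without advancing time (a new reading comes with each control period).
- optics.read_camera(name): name is "side" or "top"; returns a dict with "frame" (400x640x3 uint8, red, green, blue), "depth" (400x640 float32, m along the optical axis (not along the pixel's ray), 0 where there is no reading), "intrinsics" (3x3 intrinsics, pixels), "dist_coeffs" ([k1, k2, p1, p2, k3] as OpenCV has them; the pictures are not rectified), "R" (3x3) and "t" (3): a world point X has camera coordinates R X + t. Camera axes: x right, y down, z forward; pixel columns grow to the right and rows downward; lengths in m; the calibration is good to about 2 mm. A picture is of the moment at which its call begins.
- robot.close_job(): hands the job in, once; it reports no verdict.
The state is a dict: "t": time; "q": joint angles; "dq": joint speeds; "joint_torque": joint torques, N m; "tool_pos": TCP position; "orientation": TCP orientation; "force": force on the tool from outside, world axes, zero at the start; "wrist_torque": the same for the moment, N m; "opening": finger opening in m.
Only numpy, scipy, OpenCV 4.12 (cv2) and the standard library are available. Lean on these libraries where they do the work, as an engineer would, in place of code of your own. Each camera call takes 0.05 s, during which the arm holds its last target. There are 200 camera calls.

## Working session

There is one attempt and no reset: what is moved stays moved. The work goes in short steps, Python scripts to look and compute and a shell command to move; the robot and the scene stay as the last step left them, time stands still between calls to the robot, and variables do not carry over. Pictures are saved under pics/ and viewed, about 8 in all and at most 12, crops included, and the job is handed in when it is done.

```bash
mkdir -p pics; ls; python3 - <<'E'
from plant import readout, optics
import cv2,numpy as np
s=readout.read_state(); print({k:np.round(v,4).tolist() for k,v in s.items()})
for n in("top","side"):
    c=optics.read_camera(n); np.savez(f"{n}0.npz",**c); cv2.imwrite(f"pics/{n}0.png",c["frame"][:,:,::-1]); print(n,c["intrinsics"].tolist(),c["dist_coeffs"],(-c["R"].T@c["t"]).tolist())
E
```

```text
pics
{'t': 0.0, 'q': [1.1096, 0.1311, 1.4893, 0.0, 1.523, -0.0854], 'dq': [-0.0004, -0.0006, 0.0008, 0.0005, -0.0021, 0.0002], 'joint_torque': [-0.0024, -55.9845, -49.1755, 0.0767, 0.0354, -0.0001], 'tool_pos': [0.2199, 0.5576, 0.1954], 'orientation': [-1.3648, -0.9269, 0.9295], 'force': [-0.311, 0.6066, -0.2672], 'wrist_torque': [-0.0119, -0.0198, -0.0181], 'opening': 0.0931}
top [[394.4144177343284, 0.0, 320.2042881332659], [0.0, 394.4144177343284, 202.83714606220366], [0.0, 0.0, 1.0]] [-0.06979248  0.          0.          0.          0.        ] [0.34613974457495844, 0.016388185593010453, 1.421114841727913]
side [[422.24441345274647, 0.0, 310.4651506094549], [0.0, 422.24441345274647, 200.80445312359186], [0.0, 0.0, 1.0]] [0.009238 0.       0.       0.       0.      ] [0.2807650595217582, 0.9277845893069391, 0.7385500186074759]
```

View pics/top0.png

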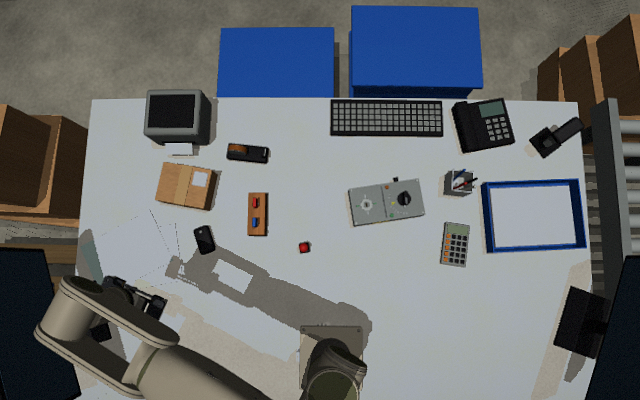

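View pics/side0.png

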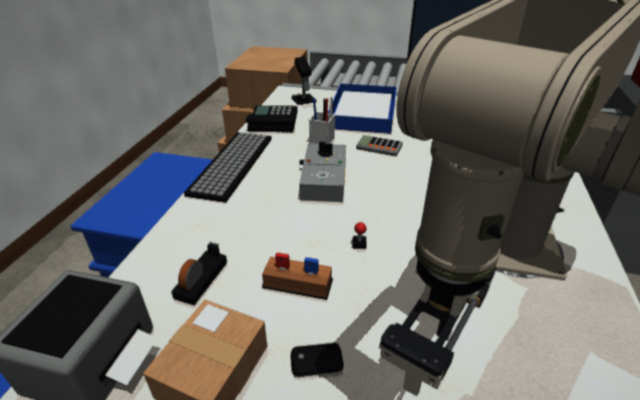

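```bash
cat > h.py <<'E'
import cv2,numpy as np
from scipy.spatial.transform import Rotation as Rn
from plant import readout, optics
def ray(c,uv):
    uv=np.array(uv,float).reshape(-1,1,2)
    p=cv2.undistortPoints(uv,c["intrinsics"],c["dist_coeffs"]).reshape(-1,2)
    d=np.c_[p,np.ones(len(p))]@c["R"]
    return -c["R"].T@c["t"],d
def onz(c,uv,z):
    o,d=ray(c,uv); return o+d*((z-o[2])/d[:,2])[:,None]
def proj(c,X):
    return cv2.projectPoints(np.array(X,float).reshape(-1,3),cv2.Rodrigues(c["R"])[0],c["t"],c["intrinsics"],c["dist_coeffs"])[0].reshape(-1,2)
def pts(c,uv):
    uv=np.array(uv,int); z=c["depth"][uv[:,1],uv[:,0]]
    p=cv2.undistortPoints(uv.astype(float).reshape(-1,1,2),c["intrinsics"],c["dist_coeffs"]).reshape(-1,2)
    return (np.c_[p,np.ones(len(p))]*z[:,None]-c["t"])@c["R"]
E
python3 - <<'E'
from h import *
print(Rn.from_rotvec(readout.read_state()["orientation"]).as_matrix().round(3))
E
```

```text
[[ 0.367 -0.001 -0.93 ]
 [ 0.93  -0.002  0.367]
 [-0.002 -1.     0.   ]]
```

```bash
python3 - <<'E'
from h import *
c=dict(np.load("top0.npz")); s=dict(np.load("side0.npz"))
f=c["frame"]; 
a=cv2.resize(f[165:240,335:435],None,fx=6,fy=6,interpolation=cv2.INTER_CUBIC)
b=cv2.resize(f[185:241,235:275],None,fx=4,fy=4,interpolation=cv2.INTER_CUBIC)
im=np.zeros((450,780,3),np.uint8); im[:,:600]=a; im[:224,610:770]=b
cv2.imwrite("pics/crop1.png",im[:,:,::-1])
def cents(c,roi,m):
    x0,x1,y0,y1=roi; k=np.zeros(m.shape,np.uint8);k[y0:y1,x0:x1]=m[y0:y1,x0:x1]
    return k
def hsv(c): return cv2.cvtColor(c["frame"],cv2.COLOR_RGB2HSV).astype(int)
for n,C,roi in(("top",c,(245,270,190,240)),("side",s,(265,325,245,285))):
    H=hsv(C)
    for nm,m in(("red",((H[...,0]<6)|(H[...,0]>172))&(H[...,1]>180)&(H[...,2]>80)),("blue",(H[...,0]>105)&(H[...,0]<130)&(H[...,1]>150)&(H[...,2]>60))):
        k=cents(C,roi,m); ys,xs=np.nonzero(k); 
        P=pts(C,np.c_[xs,ys])
        print(n,nm,len(xs),xs.mean(),ys.mean(),xs.min(),xs.max(),ys.min(),ys.max(),"depth med",np.median(P,0).round(4),"on z.087",onz(C,[[xs.mean(),ys.mean()]],.087).round(4))
# wooden rest top outline by depth
yy,xx=np.mgrid[185:242,240:275]; P=pts(c,np.c_[xx.ravel(),yy.ravel()])
t=(P[:,2]>.03)&(P[:,2]<.1); Q=P[t]; print("rest",len(Q),cv2.minAreaRect((Q[:,:2]*1000).astype(np.float32)))
yy,xx=np.mgrid[165:240,335:435]; P=pts(c,np.c_[xx.ravel(),yy.ravel()])
t=(P[:,2]>.05)&(P[:,2]<.07); Q=P[t]; print("box",len(Q),Q[:,2].mean(),cv2.minAreaRect((Q[:,:2]*1000).astype(np.float32)))
t=(P[:,2]>.085); Q=P[t]; print("dialbar",len(Q),Q[:,2].max(),Q.mean(0),cv2.minAreaRect((Q[:,:2]*1000).astype(np.float32)))
E
```

```text
top red 28 254.0 202.17857142857142 253 255 198 207 depth med [0.5308 0.2673 0.0876] on z.087 [[0.5303 0.2677 0.087 ]]
top blue 29 253.75862068965517 221.9655172413793 252 255 218 226 depth med [0.4621 0.2656 0.0869] on z.087 [[0.4622 0.2661 0.087 ]]
side red 48 280.9166666666667 256.375 276 287 254 262 depth med [0.5318 0.2725 0.0858] on z.087 [[0.5306 0.2752 0.087 ]]
side blue 148 310.8716216216216 264.7972972972973 305 317 258 272 depth med [0.4621 0.2723 0.0739] on z.087 [[0.4587 0.285  0.087 ]]
rest 765 ((498.5970764160156, 266.91546630859375), (150.26617431640625, 61.65687561035156), 0.5989758372306824)
box 2555 0.06094847801440998 ((543.0946655273438, -190.1107940673828), (131.1488800048828, 249.02902221679688), 9.416130065917969)
dialbar 87 1.421114841727913 [ 0.4924115  -0.17099045  0.47875914] ((447.6184997558594, -127.23684692382812), (37.2353515625, 349.73968505859375), 41.32039260864258)
```

View pics/crop1.png

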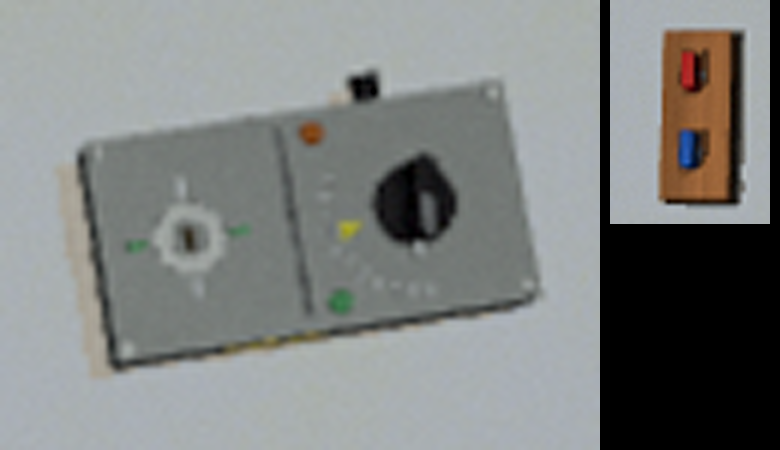

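```bash
cat >> h.py <<'E'
def go(x,y,z,yaw):
    s=readout.read_state(); R=Rn.from_rotvec(s["orientation"]).as_matrix()
    cy=np.degrees(np.arctan2(R[1,0],R[0,0])); dw=cy-yaw
    p=np.array([x,y,z])-s["tool_pos"]
    f=lambda a:Rn.from_euler("z",a,degrees=True).as_matrix()@np.c_[[1,0,0],[0,0,-1],[0,1,0]].T
    def T(a): 
        a=np.radians(a); return np.c_[[np.cos(a),np.sin(a),0],[0,0,-1],[-np.sin(a),np.cos(a),0]]
    # tilt correction: rotvec in tool axes to reach exact orientation
    rv=np.degrees(Rn.from_matrix(R.T@T(yaw)).as_rotvec())
    print("t",round(s["t"],2),"pos",s["tool_pos"].round(4),"yaw",cy.round(2),"F",s["force"].round(1),"M",s["wrist_torque"].round(2),"open",s["opening"].round(4),"q6",s["q"][5].round(2))
    print(" cm now-axes",(R.T@p*100).round(2)," cm at-final-yaw axes",(T(yaw).T@p*100).round(2)," turn deg",rv.round(2))
E
python3 - <<'E'
from h import *
c=dict(np.load("top0.npz")); H=cv2.cvtColor(c["frame"],cv2.COLOR_RGB2HSV).astype(int)
def cen(m,roi):
    x0,x1,y0,y1=roi; ys,xs=np.nonzero(m[y0:y1,x0:x1]); return np.array([xs.mean()+x0,ys.mean()+y0]),len(xs)
y,n=cen((H[...,0]>22)&(H[...,0]<36)&(H[...,1]>110)&(H[...,2]>100),(385,402,195,212)); M=onz(c,[y],.06)[0]; print("mark",y,n,M)
p,n=cen((H[...,1]<60)&(H[...,2]>165),(400,410,203,210)); print("ptr",p,n,onz(c,[p],.066)[0])
r,n=cen((H[...,1]<40)&(H[...,2]>150),(359,375,197,213)); print("ring",r,n,onz(c,[r],.06)[0])
e=cen(H[...,2]<50,(396,413,188,208)); print("dial dark",e,onz(c,[e[0]],.07)[0])
g=[cen((H[...,0]>50)&(H[...,0]<85)&(H[...,1]>90),q)[0] for q in((354,361,202,210),(371,379,200,207))]; G=onz(c,g,.06); print("green",g,G,G.mean(0), np.degrees(np.arctan2(*(G[0]-G[1])[[1,0]])))
b=np.radians(9.42);C=np.array([.5431,-.1901]);yb=np.array([-np.sin(b),np.cos(b)]);L=C+.0725*yb;D=C-.06*yb;print("lock",L,"dial",D)
for X in(M,onz(c,[p],.066)[0]): v=X[:2]-D; print(np.hypot(*v),np.degrees(np.arctan2(v[1],v[0])))
# full-res print of v near dial
print(H[188:212,394:414,2])
go(.5529,-.2493,.2,99)
E
```

```text
mark [392.66666667 202.66666667] 6 [ 0.53722157 -0.21147836  0.06      ]
ptr [nan nan] 0 [nan nan nan]
ring [365.98245614 204.29824561] 57 [ 0.53055306 -0.11848047  0.06      ]
dial dark (array([403.57024793, 198.00826446]), 121) [ 0.55249065 -0.24786185  0.07      ]
green [array([357., 206.]), array([375., 203.])] [[ 0.524267   -0.08722968  0.06      ]
 [ 0.53542932 -0.14989294  0.06      ]] [ 0.52984816 -0.11856131  0.06      ] 100.10025483196593
lock [ 0.5312339  -0.11857766] dial [ 0.55292022 -0.24929091]
0.0409418666572971 112.54677396198672
nan nan
[[121 121 120 121 119 117 119 121 120 121 122 118 119 122 120 120 122 119
  119 120]
 [118 117 121 120 119 120 122 123 122 123 120 124 123 122 120 118 121 120
  121 121]
 [121 117 118 118 121 119 120 121 125 127 106  83  98 116 123 120 118 120
  120 122]
 [119 119 121 119 119 120 121 123 106  80  56  30  49  79 110 121 121 118
  119 120]
 [119 120 120 119 122 121 109  83  55  13  22  25  25  48 105 124 119 118
  121 118]
 [121 121 120 120 122 101  61  26   8   4  25  28  26  29  77 112 121 121
  120 117]
 [119 119 122 124 107  57  22
[... 1350 characters left out ...]
20 119 120 120 120 121 119 122 120 121 123 123 122 120
  122 120]
 [128 130 124 134 134 120 120 122 119 119 123 123 124 121 120 120 122 123
  122 123]]<stdin>:4: RuntimeWarning: Mean of empty slice.
  ret = ret.dtype.type(ret / rcount)
Traceback (most recent call last):
  File "h.py", line 26, in go
    print("t",round(s["t"],2),"pos",s["tool_pos"].round(4),"yaw",cy.round(2),"F",s["force"].round(1),"M",s["wrist_torque"].round(2),"open",s["opening"].round(4),"q6",s["q"][5].round(2))
                                                                                                                                           ^^^^^^^^^^^^^^^^^^
AttributeError: 'float' object has no attribute 'round'
```

```bash
sed -i 's/s\["opening"\].round(4)/round(float(s["opening"]),4)/; s/"yaw",cy.round(2)/"yaw",round(float(cy),2)/; s/s\["q"\]\[5\].round(2)/round(float(s["q"][5]),2)/' h.py; python3 - <<'E'
from h import *
c=dict(np.load("top0.npz"));D=np.array([.5529,-.2493])
for z in(.06,.066):
    X=onz(c,[[404.4,205.8]],z)[0]; v=X[:2]-D; print(z,X,np.hypot(*v),np.degrees(np.arctan2(v[1],v[0])))
# bar stripe ends
S=onz(c,[[405.6,197],[406.6,203]],.1)[:,:2]; print(S,np.degrees(np.arctan2(*(S[1]-S[0])[::-1])))
print(proj(c,[[*D,.06],[*D,.1]]))
go(.5529,-.2493,.2,98)
E
```

```text
0.06 [ 0.52662506 -0.25225594  0.06      ] 0.02644068904903273 -173.58119112467642
0.066 [ 0.52582945 -0.25107172  0.066     ] 0.027128461989859475 -176.25543791035562
[[ 0.5514347  -0.24895066]
 [ 0.53094423 -0.25198245]] -171.5835218039912
[[403.42769449 198.32362831]
 [405.69512275 196.57359762]]
t 0.1 pos [0.22   0.5576 0.1955] yaw 68.47 F [-0.   0.7  0.6] M [-0.01  0.02 -0.02] open 0.0931 q6 -0.09
 cm now-axes [-62.84  -0.35 -60.59]  cm at-final-yaw axes [-84.54  -0.45 -21.74]  turn deg [ -0.03 -29.53  -0.09]
```

```bash
python3 -m creep '[[[0,0,-1.2,0,0,-6.9,0],[0,0,-1.2,0,0,-6.9,0],[0,0,-1.2,0,0,-6.9,0],[0,0,-1.2,0,0,-6.9,0],[0.4,-4.6,0,-1.3,0,0,0],[0.4,-4.6,0,-1.3,0,0,0],[0.4,-4.6,0,-1.3,0,0,0],[0.4,-4.6,0,-1.3,0,0,0]]]' 20
python3 -c "
from h import *
go(.5529,-.2493,.2,96)"
```

```text
t: 0.9
tool_pos: [0.2924, 0.3781, 0.2387]
orientation: [-1.145, -1.296, 1.32]
force: [1.3, -1.0, 0.7]
opening: 0.0655
t 0.9 pos [0.2924 0.3781 0.2387] yaw 97.73 F [ 1.3 -1.   0.7] M [ 0.03 -0.02 -0.06] open 0.0655 q6 -0.9
 cm now-axes [-65.63   4.41 -17.41]  cm at-final-yaw axes [-65.12   3.87 -19.35]  turn deg [-0.5   1.73 -0.61]
```

```bash
python3 -m creep '[[[0.4,-4.7,0,-1.3,0,1.7,0],[0.4,-4.7,0,-1.4,0,0,0],[0.4,-4.7,0,-1.4,0,0,0],[0.4,-4.7,0,-1.4,0,0,0],[0.4,-4.7,0,-1.4,0,0,0],[0.4,-4.7,0,-1.4,0,0,0],[0.4,-4.7,0,-1.4,0,0,0],[0.4,-4.7,0,-1.4,0,0,0]]]'
python3 -c "
from h import *
go(.5529,-.2493,.2,96)"
```

```text
t: 1.7
tool_pos: [0.4424, 0.0068, 0.2398]
orientation: [-1.16, -1.276, 1.3]
force: [1.2, 0.3, 0.2]
opening: 0.0563
t 1.7 pos [0.4424 0.0068 0.2398] yaw 96.12 F [1.2 0.3 0.2] M [ 0.11 -0.03  0.01] open 0.0563 q6 -1.77
 cm now-axes [-26.6    4.21  -8.3 ]  cm at-final-yaw axes [-26.63   3.98  -8.32]  turn deg [-0.5   0.12 -0.65]
```

```bash
python3 -m creep '[[[0.4,-4.7,0,-1.4,0,0,0],[0.4,-4.7,0,-1.4,0,0,0],[0.4,-4.7,0,-1.4,0,0,0],[0.4,-4.7,0.5,-1.4,0,0,0],[0.4,-4.0,1,-1.2,0,0,0],[0.4,-2,1,-1,0,0,0],[0.4,0,1,0,-0.5,0,-0.6],[0.4,0,0,0,0,0,0]]]'
python3 -c "
from h import *
go(.5529,-.2493,.12,96)"
```

```text
t: 2.5
tool_pos: [0.5448, -0.2447, 0.2014]
orientation: [-1.157, -1.28, 1.281]
force: [-0.1, 0.8, -0.7]
opening: 0.0559
t 2.5 pos [ 0.5448 -0.2447  0.2014] yaw 95.64 F [-0.1  0.8 -0.7] M [ 0.06 -0.03  0.04] open 0.0559 q6 -2.18
 cm now-axes [-0.56  8.14 -0.78]  cm at-final-yaw axes [-0.55  8.14 -0.75]  turn deg [-0.18 -0.36  0.12]
```

```bash
python3 -m creep '[[[0.4,-0.55,3,-0.8,0,0,0],[0.4,0,3,0,0,0,0],[0.4,0,3,0,0,0,0],[0.4,0,1.5,0,0,0,0],[0.4,0,0.8,0,0,0,0],[0.4,0,0.5,0,0,0,0],[0.4,0,0,0,0,0,0],[0.4,0,0,0,0,0,0]]]'
python3 -c "
from h import *
go(.5529,-.2493,.082,96)"
```

```text
t: 3.3
tool_pos: [0.5548, -0.2439, 0.0863]
orientation: [-1.161, -1.287, 1.284]
force: [-0.3, 0.2, 0.1]
opening: 0.0558
t 3.3 pos [ 0.5548 -0.2439  0.0863] yaw 95.94 F [-0.3  0.2  0.1] M [0.05 0.03 0.01] open 0.0558 q6 -2.17
 cm now-axes [-0.52  0.43  0.24]  cm at-final-yaw axes [-0.52  0.43  0.24]  turn deg [ 0.16 -0.06 -0.03]
```

```bash
python3 -m creep '[[[0.4,-0.5,0.4,0.25,0,0,0],[0.4,0,0,0,0,0,0],[0.4,0,0,0,0,0,0],[0.9,0,0,0,0,0,0],[0.9,0,0,0,0,0,0],[0.9,0,0,0,0,0,0],[0.9,0,0,0,0,0,0],[0.9,0,0,0,0,0,0]]]' 15
python3 -c "
from h import *
go(.5529,-.2493,.082,96)
c=optics.read_camera('side');np.savez('s1.npz',**c)
a=cv2.resize(c['frame'][115:215,270:380],None,fx=5,fy=5,interpolation=cv2.INTER_CUBIC)
cv2.imwrite('pics/s1.png',a[:,:,::-1])"
```

```text
t: 4.1
tool_pos: [0.5547, -0.2512, 0.0858]
orientation: [-1.167, -1.289, 1.284]
force: [0.9, -0.4, -0.1]
opening: 0.0206
t 4.1 pos [ 0.5547 -0.2512  0.0858] yaw 95.9 F [ 0.9 -0.4 -0.1] M [0.04 0.02 0.05] open 0.0206 q6 -2.18
 cm now-axes [0.21 0.38 0.17]  cm at-final-yaw axes [0.21 0.38 0.16]  turn deg [ 0.43 -0.1  -0.23]
```

View pics/s1.png

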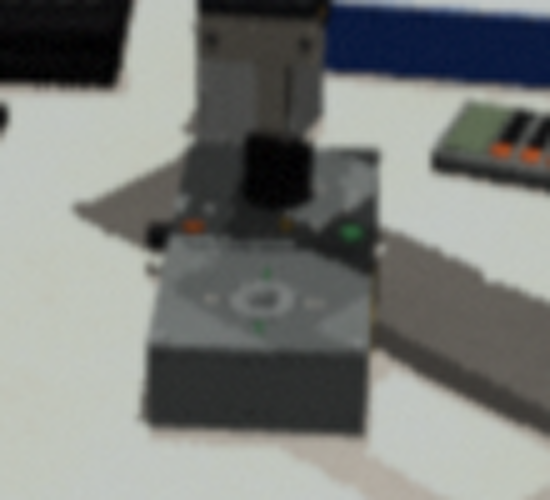

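```bash
python3 -m creep '[[[0.9,0,0.3,0,0,0,0],[0.9,0,0.3,0,0,0,0],[0.9,0,0,0,0,0,0],[0.9,0,0,0,0,0,0],[0.9,0,0,0,0,0,0],[0.9,0,0,0,0,0,0],[0.9,0,0,0,0,0,0],[0.9,0,0,0,0,0,0]]]' 15
python3 -c "
from h import *
go(.5529,-.2493,.082,96)"
```

```text
t: 4.95
tool_pos: [0.5547, -0.251, 0.0789]
orientation: [-1.166, -1.289, 1.284]
force: [0.3, -0.3, 0.6]
opening: 0.0096
t 4.95 pos [ 0.5547 -0.251   0.0789] yaw 95.91 F [ 0.3 -0.3  0.6] M [ 0.06 -0.02 -0.02] open 0.0096 q6 -2.18
 cm now-axes [ 0.19 -0.31  0.16]  cm at-final-yaw axes [ 0.19 -0.31  0.16]  turn deg [ 0.41 -0.09 -0.21]
```

```bash
python3 -c "
from h import *
go(.5529,-.2493,.082,96)
c=optics.read_camera('side');t=optics.read_camera('top')
X=[[.5529,-.2493,.1],[.5529,-.2493,.066],readout.read_state()['tool_pos']]
print(proj(c,X),proj(t,X))
a=cv2.resize(c['frame'][110:190,285:375],None,fx=4,fy=4,interpolation=cv2.INTER_CUBIC)
b=cv2.resize(t['frame'][160:240,350:440],None,fx=4,fy=4,interpolation=cv2.INTER_CUBIC)
cv2.imwrite('pics/s2.png',np.hstack([a,b])[:,:,::-1])"
```

```text
t 4.95 pos [ 0.5547 -0.251   0.0789] yaw 95.91 F [ 0.3 -0.3  0.6] M [ 0.06 -0.02 -0.02] open 0.0096 q6 -2.18
 cm now-axes [ 0.19 -0.31  0.16]  cm at-final-yaw axes [ 0.19 -0.31  0.16]  turn deg [ 0.41 -0.09 -0.21]
[[324.57869985 142.39178208]
 [324.53319941 151.73031109]
 [324.13689112 147.89839468]] [[405.69512275 196.57359762]
 [403.75951365 198.06755417]
 [404.97691285 197.00239328]]
```

View pics/s2.png

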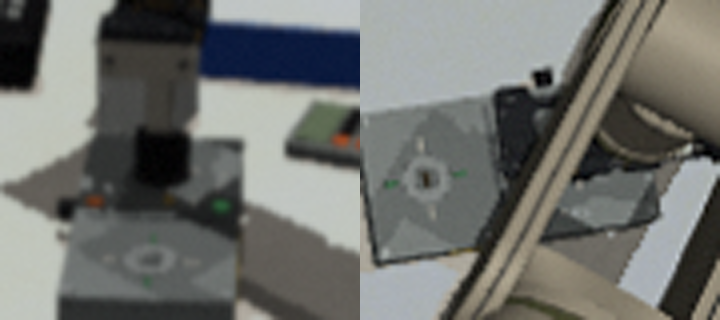

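```bash
python3 -m creep '[[[1,0,0,0,0,0,0],[1,0,0,0,0,0,0],[1,0,0,0,0,0,0],[1,0,0,0,0,0,0],[1,0,0,0,0,0,0],[1,0,0,0,0,0,0],[1,0,0,0,0,0,0],[1,0,0,0,0,0,0]]]' 20
python3 -c "
from h import *
go(.5529,-.2493,.082,96)"
```

```text
t: 5.85
tool_pos: [0.5547, -0.2511, 0.079]
orientation: [-1.167, -1.289, 1.284]
force: [-0.0, -0.0, -0.3]
opening: 0.0004
t 5.85 pos [ 0.5547 -0.2511  0.079 ] yaw 95.91 F [-0.  -0.  -0.3] M [0.03 0.02 0.02] open 0.0004 q6 -2.18
 cm now-axes [ 0.19 -0.3   0.16]  cm at-final-yaw axes [ 0.2  -0.3   0.16]  turn deg [ 0.42 -0.09 -0.21]
```

```bash
python3 -c "
from h import *
c=optics.read_camera('side')
for u in (315,320,325,330): 
  uv=np.array([[u,v] for v in range(112,162,3)]); P=pts(c,uv)
  print(u);print(np.c_[uv[:,1],P.round(3)*1000,c['frame'][uv[:,1],u]].astype(int).tolist())
"
```

```text
315
[[112, 567, -185, 231, 18, 19, 20], [115, 563, -169, 229, 22, 22, 25], [118, 560, -156, 226, 12, 14, 14], [121, 561, -159, 214, 56, 55, 50], [124, 562, -163, 203, 62, 61, 55], [127, 563, -166, 192, 63, 60, 54], [130, 627, -414, 56, 73, 73, 70], [133, 625, -407, 48, 72, 73, 72], [136, 627, -415, 32, 72, 73, 72], [139, 627, -414, 20, 71, 72, 71], [142, 627, -413, 9, 71, 71, 69], [145, 597, -297, 61, 48, 50, 50], [148, 589, -267, 66, 50, 52, 51], [151, 586, -252, 63, 49, 51, 50], [154, 581, -234, 62, 45, 48, 47], [157, 576, -216, 62, 35, 36, 37], [160, 572, -198, 62, 33, 34, 34]]
320
[[112, 563, -231, 211, 15, 13, 15], [115, 549, -171, 229, 20, 22, 24], [118, 545, -157, 226, 12, 12, 15], [121, 547, -164, 214, 54, 52, 47], [124, 548, -166, 203, 64, 61, 56], [127, 547, -165, 194, 63, 60, 55], [130, 606, -407, 62, 70, 70, 67], [133, 606, -406, 51, 73, 72, 71], [136, 606, -407, 38, 73, 72, 71], [139, 608, -412, 23, 72, 72, 71], [142, 566, -242, 104, 20, 21, 21], [145, 566, -240, 94, 5, 4, 6], [148, 566, -239, 84, 3, 3, 3], [151, 566, -241, 71, 8, 8, 8], [154, 563, -230, 67, 10, 9, 9], [
[... 526 characters left out ...]
49, -240, 74, 3, 2, 4], [154, 548, -234, 66, 2, 4, 4], [157, 546, -225, 61, 28, 27, 28], [160, 541, -205, 62, 38, 37, 32]]
330
[[112, 525, -198, 229, 4, 5, 4], [115, 521, -179, 228, 13, 12, 14], [118, 518, -163, 226, 16, 15, 17], [121, 517, -162, 218, 47, 45, 41], [124, 519, -169, 205, 55, 53, 47], [127, 518, -168, 196, 46, 44, 41], [130, 574, -427, 56, 59, 58, 56], [133, 573, -424, 46, 64, 65, 63], [136, 573, -425, 33, 64, 65, 63], [139, 574, -429, 19, 65, 65, 63], [142, 536, -255, 101, 59, 59, 56], [145, 534, -245, 95, 5, 5, 4], [148, 534, -244, 85, 6, 5, 8], [151, 533, -243, 75, 7, 6, 7], [154, 532, -238, 66, 14, 13, 15], [157, 529, -226, 63, 80, 84, 82], [160, 525, -207, 62, 47, 49, 47]]
```

```bash
python3 -m creep '[[[1,0,-3,0,0,0,0],[1,0,-3,0,0,0,0],[1,0,-3,0,0,0,0],[0.55,0,-2,0,0,0,0],[0.55,0,0,0,0,0,0],[0.55,0,0,0,0,0,0],[0.55,0,0,0,0,0,0],[0.55,0,0,0,0,0,0]]]' 20
python3 -c "
from h import *
go(.5529,-.2493,.082,96)
c=optics.read_camera('side'); p=readout.read_state()['tool_pos']; print(p,proj(c,[p]))
R=Rn.from_rotvec(readout.read_state()['orientation']).as_matrix()
vv,uu=np.mgrid[60:190,270:380]; uv=np.c_[uu.ravel(),vv.ravel()]; P=pts(c,uv); 
T=(P-p)@R  # tool coords
for z in np.arange(.1,.30,.01):
  k=(abs(P[:,2]-z)<.005)&(np.linalg.norm(P[:,:2]-p[:2],axis=1)<.13)
  if k.sum(): print(round(z,3),k.sum(),'toolx',np.percentile(T[k,0],[2,50,98]).round(3),'toolz',np.percentile(T[k,2],[2,50,98]).round(3))
a=cv2.resize(c['frame'][60:180,260:380],None,fx=5,fy=5,interpolation=cv2.INTER_CUBIC)
cv2.imwrite('pics/s3.png',a[:,:,::-1])"
```

```text
t: 6.7
tool_pos: [0.5516, -0.2495, 0.1877]
orientation: [-1.159, -1.286, 1.284]
force: [0.7, -0.5, -0.3]
opening: 0.0359
t 6.7 pos [ 0.5516 -0.2495  0.1877] yaw 95.91 F [ 0.7 -0.5 -0.3] M [ 0.04  0.   -0.03] open 0.0359 q6 -2.18
 cm now-axes [ 0.   10.57 -0.11]  cm at-final-yaw axes [ 1.000e-02  1.057e+01 -1.300e-01]  turn deg [ 0.09 -0.09  0.02]
[ 0.55143856 -0.24942246  0.18746298] [[325.17396105 117.07980624]]
0.1 46 toolx [-0.007  0.004  0.011] toolz [-0.019  0.001  0.022]
0.11 1 toolx [0.006 0.006 0.006] toolz [0.01 0.01 0.01]
0.21 5 toolx [-0.023 -0.016  0.025] toolz [-0.006  0.006  0.01 ]
0.22 20 toolx [-0.024  0.029  0.035] toolz [-0.006  0.006  0.009]
0.23 25 toolx [-0.025  0.03   0.034] toolz [-0.006  0.004  0.009]
0.24 25 toolx [-0.023  0.032  0.035] toolz [-0.005  0.005  0.009]
0.25 25 toolx [-0.023  0.032  0.036] toolz [-0.006  0.005  0.009]
0.26 18 toolx [0.031 0.034 0.038] toolz [-0.005  0.002  0.009]
0.27 23 toolx [0.03  0.033 0.037] toolz [-0.006  0.     0.009]
0.28 1 toolx [0.035 0.035 0.035] toolz [0.003 0.003 0.003]
0.29 1 toolx [0.079 0.079 0.079] toolz [-0.022 -0.022 -0.022]
```

View pics/s3.png

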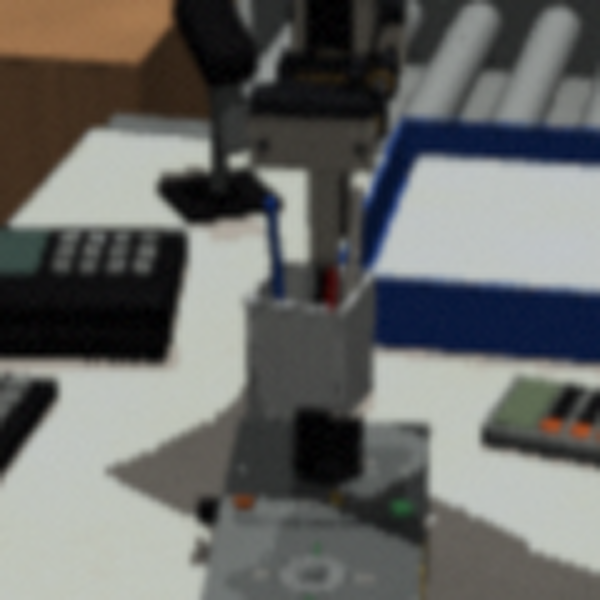

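```bash
python3 -m creep '[[[0.55,0,3.5,0,0,0,0],[0.55,0,3.5,0,0,0,0],[0.55,0,3,0,0,0,0],[0.55,0,2,0,0,0,0],[0.55,0,1,0,0,0,0],[0.55,0,0.5,0,0,0,0],[0.55,0,0,0,0,0,0],[0.55,0,0,0,0,0,0]]]' 20
python3 -c "
from h import *
go(.5529,-.2493,.050,96)"
```

```text
t: 7.55
tool_pos: [0.5502, -0.2485, 0.0448]
orientation: [-1.156, -1.285, 1.284]
force: [0.0, -0.7, -0.5]
opening: 0.0417
t 7.55 pos [ 0.5502 -0.2485  0.0448] yaw 95.91 F [ 0.  -0.7 -0.5] M [ 0.05  0.   -0.  ] open 0.0417 q6 -2.18
 cm now-axes [-0.11 -0.52 -0.26]  cm at-final-yaw axes [-0.11 -0.52 -0.26]  turn deg [-0.09 -0.09  0.15]
```

```bash
python3 -m creep '[[[0.7,0,-0.2,-0.25,0,0,0],[0.8,0,0,0,0,0,0],[1,0,0,0,0,0,0],[1,0,0,0,0,0,0],[1,0,0,0,0,0,0],[1,0,0,0,0,0,0],[1,0,0,0,0,0,0],[1,0,0,0,0,0,0]]]' 20
python3 -c "
from h import *
go(.5529,-.2493,.050,96)
c=optics.read_camera('side'); H=cv2.cvtColor(c['frame'],cv2.COLOR_RGB2HSV).astype(int)
m=(H[...,0]>18)&(H[...,0]<36)&(H[...,1]>80)&(H[...,2]>50); m[:140]=0;m[172:]=0;m[:,:305]=0;m[:,345:]=0
ys,xs=np.nonzero(m); print(np.c_[xs,ys].tolist()); X=onz(c,np.c_[xs,ys],.06); print(X.mean(0)); v=X.mean(0)[:2]-np.array([.5529,-.2493]);print(np.hypot(*v),np.degrees(np.arctan2(v[1],v[0])))
"
```

```text
t: 8.35
tool_pos: [0.5543, -0.2485, 0.0494]
orientation: [-1.159, -1.286, 1.283]
force: [0.7, 0.4, 0.2]
opening: 0.0136
t 8.35 pos [ 0.5543 -0.2485  0.0494] yaw 95.92 F [0.7 0.4 0.2] M [0.17 0.03 0.05] open 0.0136 q6 -2.18
 cm now-axes [-0.06 -0.06  0.15]  cm at-final-yaw axes [-0.06 -0.06  0.15]  turn deg [ 0.07 -0.08  0.07]
[[327, 159], [327, 160]]
[ 0.53620122 -0.21243318  0.06      ]
0.040472354218424905 114.36809288711278
```

```bash
python3 -m creep '[[[1,0,0,0,0,7.5,0],[1,0,0,0,0,7.5,0],[1,0,0,0,0,7.5,0],[1,0,0,0,0,7.5,0],[1,0,0,0,0,7.5,0],[1,0,0,0,0,7.5,0],[1,0,0,0,0,7.5,0],[1,0,0,0,0,7.5,0]]]' 20
python3 -c "
from h import *
go(.5529,-.2493,.050,23.5)"
```

```text
t: 9.2
tool_pos: [0.5532, -0.2508, 0.0494]
orientation: [-1.523, -0.459, 0.461]
force: [-1.2, 1.7, 1.5]
opening: 0.014
t 9.2 pos [ 0.5532 -0.2508  0.0494] yaw 33.66 F [-1.2  1.7  1.5] M [-0.03  0.27  0.08] open 0.014 q6 -1.1
 cm now-axes [ 0.06 -0.06  0.14]  cm at-final-yaw axes [ 0.04 -0.06  0.15]  turn deg [ 0.07 10.16 -0.08]
```

```bash
python3 -m creep '[[[1,0,0,0,0,5,0],[1,0,0,0,0,5,0],[1,0,0,0,0,0.5,0],[1,0,0,0,0,0,0],[1,0,0,0,0,0,0],[1,0,0,0,0,0,0],[1,0,0,0,0,0,0],[1,0,0,0,0,0,0]]]' 20
python3 -c "
from h import *
go(.5529,-.2493,.050,23.5)
t=optics.read_camera('top');s=optics.read_camera('side')
b=cv2.resize(t['frame'][175:225,370:430],None,fx=6,fy=6,interpolation=cv2.INTER_CUBIC)
a=cv2.resize(s['frame'][130:180,295:355],None,fx=6,fy=6,interpolation=cv2.INTER_CUBIC)
cv2.imwrite('pics/d1.png',np.hstack([a,b])[:,:,::-1])"
```

```text
t: 10.0
tool_pos: [0.5527, -0.2511, 0.0494]
orientation: [-1.549, -0.312, 0.315]
force: [-1.2, 1.1, 1.4]
opening: 0.0138
t 10.0 pos [ 0.5527 -0.2511  0.0494] yaw 22.9 F [-1.2  1.1  1.4] M [ 0.1   0.06 -0.03] open 0.0138 q6 -0.91
 cm now-axes [ 0.09 -0.06  0.15]  cm at-final-yaw axes [ 0.09 -0.06  0.15]  turn deg [ 0.06 -0.6  -0.11]
```

View pics/d1.png

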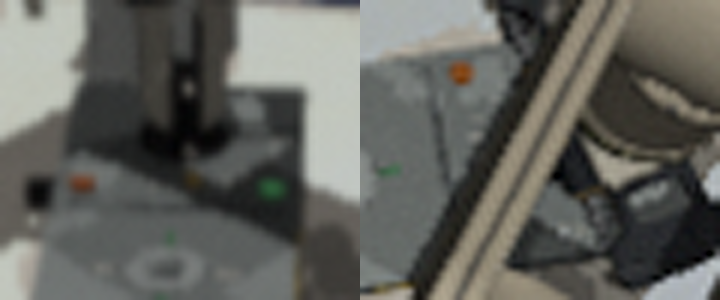

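```bash
python3 -m creep '[[[0.6,0,0,0,0,0,0],[0.6,0,0,0,0,0,0],[0.6,0,0,0,0,0,0],[0.5,0,-3,0,0,0,0],[0.4,0,-4.5,0,0,0,0],[0.4,0,-4.5,0,0,-8,0],[0.4,0,-4,0,0,-8,0],[0.4,0,0,0,0,-8,0]]]' 20
python3 -c "
from h import *
go(.5308,.2680,.2,90.5)"
```

```text
t: 10.9
tool_pos: [0.551, -0.2502, 0.2123]
orientation: [-1.469, -0.644, 0.653]
force: [-0.1, -0.1, -0.4]
opening: 0.0561
t 10.9 pos [ 0.551  -0.2502  0.2123] yaw 47.58 F [-0.1 -0.1 -0.4] M [-0.06 -0.02 -0.02] open 0.0561 q6 -1.34
 cm now-axes [36.9   1.25 36.44]  cm at-final-yaw axes [51.84  1.23  1.57]  turn deg [ -0.36 -42.92  -0.12]
```

```bash
python3 -m creep '[[[0.4,0,0,0,0,-7.5,0],[0.4,0,0,0,0,-7.5,0],[0.4,0,0,0,0,-7.5,0],[0.4,0,0,0,0,-7.5,0],[0.4,0,0,0,0,-7.5,0],[0.4,0,0,0,0,-6,0],[0.4,4.8,0,0.1,0,0,0],[0.4,4.8,0,0.1,0,0,0]]]' 20
python3 -m creep '[[[0.4,4.8,0,0.1,0,0,0],[0.4,4.8,0,0.1,0,0,0],[0.4,4.8,0,0.1,0,0,0],[0.4,4.8,0,0.1,0,0,0],[0.4,4.8,0,0.1,0,0,0],[0.4,4.8,0,0.1,0,0,0],[0.4,4.8,0,0.1,0,0,0],[0.4,4.8,0,0.1,0,0,0]]]' 20
python3 -c "
from h import *
go(.5308,.2680,.2,90.5)"
```

```text
t: 11.7
tool_pos: [0.5449, -0.1591, 0.215]
orientation: [-1.187, -1.243, 1.251]
force: [1.1, -0.0, 0.2]
opening: 0.0561
t: 12.5
tool_pos: [0.5152, 0.2374, 0.2141]
orientation: [-1.193, -1.244, 1.246]
force: [-0.1, -0.1, -0.8]
opening: 0.0555
t 12.5 pos [0.5152 0.2374 0.2141] yaw 92.68 F [-0.1 -0.1 -0.8] M [ 0.04 -0.06  0.01] open 0.0555 q6 -1.27
 cm now-axes [ 2.99  1.4  -1.7 ]  cm at-final-yaw axes [ 3.04  1.41 -1.59]  turn deg [ 0.19  2.18 -0.3 ]
```

```bash
python3 -m creep '[[[0.4,2.7,0,-1.6,0.2,2.2,-0.3],[0.4,0,2.5,0,0,0,0],[0.4,0,2.5,0,0,0,0],[0.4,0,1,0,0,0,0],[0.4,0,0,0,0,0,0],[0.4,0,0,0,0,0,0],[0.4,0,0,0,0,0,0],[0.4,0,0,0,0,0,0]]]' 20
python3 -c "
from h import *
go(.5308,.2675,.031,90.5)
t=optics.read_camera('top'); s=optics.read_camera('side')
a=cv2.resize(t['frame'][165:240,350:435],None,fx=5,fy=5,interpolation=cv2.INTER_CUBIC)
b=cv2.resize(s['frame'][190:290,250:330],None,fx=3.75,fy=3.75,interpolation=cv2.INTER_CUBIC)
cv2.imwrite('pics/k1.png',np.hstack([a,b])[:,:,::-1])
np.savez('t2.npz',**t)
D=np.array([.5529,-.2493])
m=t['frame'].astype(int)[188:212,388:412]; print(m.max(2))"
```

```text
t: 13.3
tool_pos: [0.5301, 0.2746, 0.1562]
orientation: [-1.202, -1.226, 1.216]
force: [-0.1, -0.1, 1.2]
opening: 0.0556
t 13.3 pos [0.5301 0.2746 0.1562] yaw 90.9 F [-0.1 -0.1  1.2] M [ 0.   -0.02 -0.03] open 0.0556 q6 -1.2
 cm now-axes [-0.76 12.52  0.  ]  cm at-final-yaw axes [-0.72 12.52 -0.06]  turn deg [0.28 0.4  0.22]
[[111 121 124 123 123 122 121 121 120 122 120 121 121 120 121 121 121 120
  122 124 120 121 124 123]
 [115 121 122 122 120 123 123 121 120 122 123 121 124 121 123 122 124 122
  120 121 118 120 121 121]
 [126 123 122 120 120 119 122 119 120 120 119 122 122 122 123 122 124 122
  125 123 122 119 122 121]
 [125 122 121 123 121 120 121 120 121 121 121 121 122 124 126 117 107 117
  124 123 121 122 121 119]
 [123 122 123 123 122 121 122 119 123 121 123 123 108  84  81  70  62  70
   82 113 127 126 123 124]
 [120 124 120 121 120 121 120 119 122 123 126 106  59  37  23  26  22  28
   30  65  84  84  81 110]
 [129 134 129 122 126 122 122 122 123 126 107  58  25  27  29  26  31  21
   18   7  29  27  25  76]
 [126 122 114 120 123 121 120 120 123 102  56  31  28  30  29  23 
[... 951 characters left out ...]
22 122 124 129 127 125 124 123 124 124 117 110  92  77  65  52  69
   95 107 119 123 122 119]
 [122 124 134 137 122 122 120 122 124 123 122 125 124 120 117 116 110 111
  122 124 125 123 122 121]
 [126 122 130 129 123 129 128 121 122 122 121 121 122 126 125 125 123 125
  120 126 123 125 123 122]
 [123 124 124 123 129 130 125 123 123 121 123 121 123 122 123 124 125 120
  121 120 123 123 122 122]
 [127 125 125 123 124 127 124 128 130 123 123 122 124 123 119 122 122 121
  122 119 123 126 123 123]
 [125 125 121 125 123 125 123 131 134 122 121 122 124 122 121 121 123 122
  122 120 123 125 123 123]
 [125 124 124 123 122 124 129 132 127 138 132 123 121 123 120 122 124 123
  125 124 125 121 123 122]]
```

View pics/k1.png

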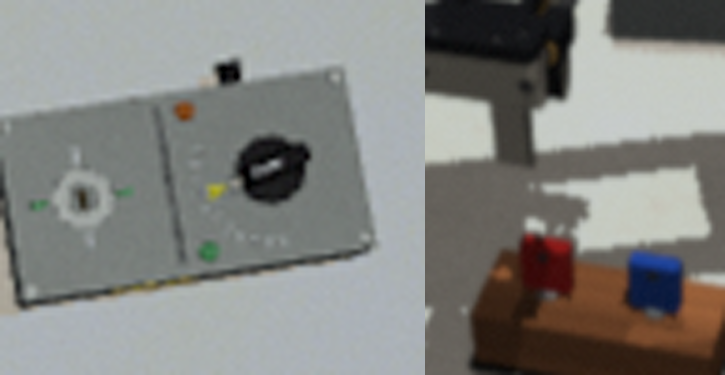

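```bash
python3 -m creep '[[[0.4,-0.75,2.5,0,0,0,0],[0.4,0,3,0,0,0,0],[0.4,0,3,0,0,0,0],[0.4,0,2,0,0,0,0],[0.4,0,1,0,0,0,0],[0.4,0,0,0,0,0,0],[0.4,0,0,0,0,0,0],[0.4,0,0,0,0,0,0]]]' 20
python3 -c "
from h import *
go(.5308,.2675,.031,90.5)"
```

```text
t: 14.2
tool_pos: [0.5367, 0.2688, 0.0456]
orientation: [-1.208, -1.236, 1.205]
force: [-0.0, 0.2, 0.1]
opening: 0.0559
t 14.2 pos [0.5367 0.2688 0.0456] yaw 90.83 F [-0.   0.2  0.1] M [0.03 0.02 0.02] open 0.0559 q6 -1.21
 cm now-axes [-0.14  1.45  0.62]  cm at-final-yaw axes [-0.13  1.46  0.59]  turn deg [0.97 0.33 0.48]
```

```bash
python3 -m creep '[[[0.4,-0.15,0.5,0.6,1,0.3,0.5],[0.4,0,0.9,0,0,0,0],[0.4,0,0,0,0,0,0],[0.4,0,0,0,0,0,0],[0.4,0,0,0,0,0,0],[0.4,0,0,0,0,0,0],[0.4,0,0,0,0,0,0],[0.4,0,0,0,0,0,0]]]' 20
python3 -c "
from h import *
go(.5308,.2675,.031,90.5)
c=optics.read_camera('side');X=[.5308,.2675,.087];print(proj(c,[X]))
b=cv2.resize(c['frame'][180:300,230:350],None,fx=5,fy=5,interpolation=cv2.INTER_CUBIC)
cv2.imwrite('pics/k2.png',b[:,:,::-1])"
```

```text
t: 15.0
tool_pos: [0.5327, 0.2682, 0.0339]
orientation: [-1.207, -1.219, 1.214]
force: [-0.8, 0.5, 0.5]
opening: 0.0558
t 15.0 pos [0.5327 0.2682 0.0339] yaw 90.51 F [-0.8  0.5  0.5] M [ 0.01  0.01 -0.01] open 0.0558 q6 -1.2
 cm now-axes [-0.07  0.29  0.19]  cm at-final-yaw axes [-0.07  0.29  0.19]  turn deg [0.18 0.01 0.05]
[[281.88825592 254.0528646 ]]
```

View pics/k2.png

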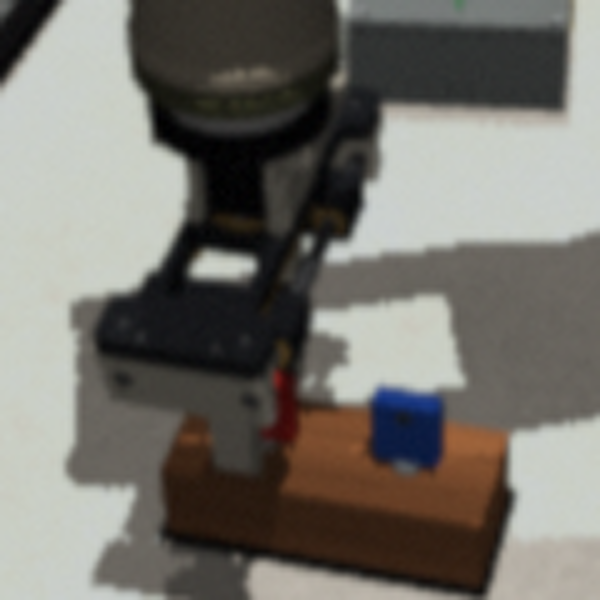

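```bash
python3 -c "
from h import *
c=optics.read_camera('side')
for v in (264,268,272,276):
  uv=np.array([[u,v] for u in range(266,292,2)]);P=pts(c,uv); print(v,np.c_[uv[:,0],(P*1000).round()].astype(int).tolist())
"
```

```text
264 [[266, 572, 267, 46], [268, 567, 266, 47], [270, 563, 265, 46], [272, 539, 311, 95], [274, 534, 311, 96], [276, 530, 310, 97], [278, 525, 312, 99], [280, 522, 307, 96], [282, 500, 353, 145], [284, 496, 352, 145], [286, 521, 272, 62], [288, 516, 272, 64], [290, 518, 254, 46]]
268 [[266, 567, 281, 48], [268, 563, 280, 47], [270, 559, 277, 46], [272, 540, 310, 82], [274, 536, 309, 82], [276, 530, 312, 87], [278, 526, 311, 87], [280, 522, 308, 84], [282, 531, 274, 49], [284, 526, 272, 49], [286, 523, 268, 46], [288, 518, 268, 47], [290, 513, 269, 49]]
272 [[266, 564, 291, 45], [268, 559, 290, 45], [270, 554, 290, 47], [272, 550, 288, 46], [274, 536, 309, 70], [276, 532, 308, 70], [278, 527, 309, 72], [280, 524, 306, 70], [282, 523, 296, 60], [284, 523, 282, 46], [286, 519, 281, 46], [288, 515, 278, 44], [290, 511, 277, 45]]
276 [[266, 562, 298, 40], [268, 557, 298, 41], [270, 552, 297, 41], [272, 548, 296, 41], [274, 543, 296, 43], [276, 538, 297, 45], [278, 532, 299, 48], [280, 529, 295, 45], [282, 524, 294, 46], [284, 520, 292, 45], [286, 515, 292, 46], [288, 511, 291, 46], [290, 506, 291, 46]]
```

```bash
python3 -m creep '[[[0.5,0,0.3,0.1,0,0,0],[0.8,0,0,0,0,0,0],[1,0,0,0,0,0,0],[1,0,0,0,0,0,0],[1,0,0,0,0,0,0],[1,0,0,0,0,0,0],[1,0,0,0,0,0,0],[1,0,0,0,0,0,0]]]' 30
python3 -c "
from h import *
go(.5308,.2675,.031,90.5)"
```

```text
t: 15.9
tool_pos: [0.5315, 0.2682, 0.0305]
orientation: [-1.206, -1.218, 1.214]
force: [0.3, 0.5, -0.5]
opening: 0.0117
t 15.9 pos [0.5315 0.2682 0.0305] yaw 90.51 F [ 0.3  0.5 -0.5] M [ 0.04 -0.   -0.02] open 0.0117 q6 -1.2
 cm now-axes [-0.07 -0.05  0.07]  cm at-final-yaw axes [-0.07 -0.05  0.07]  turn deg [0.17 0.01 0.05]
```

```bash
python3 -m creep '[[[1,0,-1,0,0,0,0],[1,0,-2,0,0,0,0],[1,0,-2.5,0,0,0,0],[1,0,-2.5,0,0,0,0],[1,0,-2.5,0,0,0,0],[1,0,-2,0,0,0,0],[1,0,-1,0,0,0,0],[1,0,0,0,0,0,0]]]' 30
python3 -c "
from h import *
go(.5320,-.1186,.15,99.4)"
```

```text
t: 16.7
tool_pos: [0.5314, 0.2681, 0.1749]
orientation: [-1.208, -1.221, 1.212]
force: [0.3, 0.4, -0.8]
opening: 0.0116
t 16.7 pos [0.5314 0.2681 0.1749] yaw 90.51 F [ 0.3  0.4 -0.8] M [-0.01  0.02 -0.05] open 0.0116 q6 -1.2
 cm now-axes [-38.67   2.41   0.3 ]  cm at-final-yaw axes [-38.16   2.49   6.26]  turn deg [ 0.33 -8.89  0.08]
```

```bash
python3 -m creep '[[[1,-2.5,0,0,0,0,0],[1,-4,0,0,0,0,0],[1,-4.5,0,0,0,0,0],[1,-4.5,0,0,0,0,0],[1,-4.5,0,0,0,0,0],[1,-4.5,0,0,0,0,0],[1,-4.5,0,0,0,0,0],[1,-3,0,0,0,0,0]]]' 30
python3 -m creep '[[[1,-2,0,0,0,-4,0],[1,-1,0,0,0,-4,0],[1,0,0,0,0,0,0],[1,0,0,0,0,0,0],[1,0,0,0,0,0,0],[1,0,0,0,0,0,0],[1,0,0,0,0,0,0],[1,0,0,0,0,0,0]]]' 30
python3 -c "
from h import *
go(.5320,-.1186,.12,99.4)"
```

```text
t: 17.5
tool_pos: [0.5296, -0.0585, 0.165]
orientation: [-1.195, -1.22, 1.222]
force: [-0.8, 0.9, -0.4]
opening: 0.012
t: 18.3
tool_pos: [0.5267, -0.091, 0.1584]
orientation: [-1.118, -1.313, 1.322]
force: [-0.5, 0.2, -0.7]
opening: 0.0116
t 18.3 pos [ 0.5267 -0.091   0.1584] yaw 98.71 F [-0.5  0.2 -0.7] M [0.03 0.01 0.01] open 0.0116 q6 -1.99
 cm now-axes [-2.84  3.82 -0.16]  cm at-final-yaw axes [-2.81  3.84 -0.07]  turn deg [-0.77 -0.68  0.42]
```

```bash
python3 -m creep '[[[1,-1.5,1,0,-0.8,-0.7,0.4],[1,-1.3,1.5,0,0,0,0],[1,0,1,0,0,0,0],[1,0,0,0,0,0,0],[1,0,0,0,0,0,0],[1,0,0,0,0,0,0],[1,0,0,0,0,0,0],[1,0,0,0,0,0,0]]]' 30
python3 -c "
from h import *
go(.5320,-.1186,.10,99.4)"
```

```text
t: 19.1
tool_pos: [0.5319, -0.1173, 0.1222]
orientation: [-1.127, -1.331, 1.328]
force: [1.1, 1.1, -0.4]
opening: 0.0119
t 19.1 pos [ 0.5319 -0.1173  0.1222] yaw 99.45 F [ 1.1  1.1 -0.4] M [ 0.02 -0.01 -0.07] open 0.0119 q6 -2.05
 cm now-axes [-0.13  2.22  0.01]  cm at-final-yaw axes [-0.12  2.22  0.01]  turn deg [0.07 0.05 0.07]
```

```bash
python3 -m creep '[[[1,-0.15,1,0,0,0,0],[1,0,0.6,0,0,0,0],[1,0,0.4,0,0,0,0],[1,0,0,0,0,0,0],[1,0,0,0,0,0,0],[1,0,0,0,0,0,0],[1,0,0,0,0,0,0],[1,0,0,0,0,0,0]]]' 30
python3 -c "
from h import *
go(.5320,-.1186,.10,99.4)
c=optics.read_camera('side'); p=readout.read_state()['tool_pos']
L=[.5309,-.1186]
print('pred origin,tip,slot',proj(c,[[*L,p[2]+.0145],[*L,p[2]-.0165],[*L,.06]]))
b=cv2.resize(c['frame'][110:180,285:365],None,fx=7,fy=7,interpolation=cv2.INTER_CUBIC)
cv2.imwrite('pics/l1.png',b[:,:,::-1])"
```

```text
t: 19.9
tool_pos: [0.5325, -0.1188, 0.1009]
orientation: [-1.127, -1.332, 1.328]
force: [0.3, -0.4, -1.2]
opening: 0.0119
t 19.9 pos [ 0.5325 -0.1188  0.1009] yaw 99.46 F [ 0.3 -0.4 -1.2] M [ 0.08 -0.01  0.01] open 0.0119 q6 -2.05
 cm now-axes [0.02 0.09 0.04]  cm at-final-yaw axes [0.02 0.09 0.04]  turn deg [0.11 0.06 0.05]
pred origin,tip,slot [[321.76283029 159.00595903]
 [321.75837697 168.07814175]
 [321.75502394 175.04169433]]
```

View pics/l1.png

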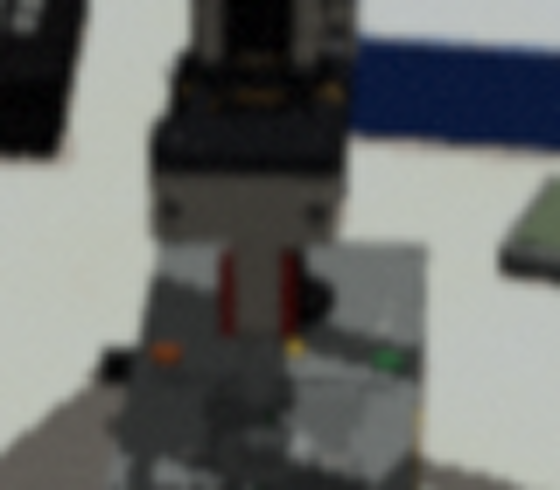

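```bash
python3 -m creep '[[[1,0,1,0,0,0,0],[1,0,1,0,0,0,0],[1,0,0.5,0,0,0,0],[1,0,0.4,0,0,0,0],[1,0,0.3,0,0,0,0],[1,0,0.3,0,0,0,0],[1,0,0,0,0,0,0],[1,0,0,0,0,0,0]]]' 40
python3 -c "
from h import *
go(.5320,-.1186,.0455,99.4)"
```

```text
t: 20.75
tool_pos: [0.5309, -0.1184, 0.0619]
orientation: [-1.124, -1.33, 1.329]
force: [0.2, -0.1, 0.3]
opening: 0.0117
t 20.75 pos [ 0.5309 -0.1184  0.0619] yaw 99.47 F [ 0.2 -0.1  0.3] M [ 0.03 -0.02 -0.01] open 0.0117 q6 -2.05
 cm now-axes [-0.04  1.64 -0.11]  cm at-final-yaw axes [-0.04  1.64 -0.11]  turn deg [-0.08  0.07  0.12]
```

```bash
python3 -m creep '[[[1,0,0.4,0,0,0,0],[1,0,0.4,0,0,0,0],[1,0,0.4,0,0,0,0],[1,0,0.3,0,0,0,0],[1,0,0.3,0,0,0,0],[1,0,0,0,0,0,0],[1,0,0,0,0,0,0],[1,0,0,0,0,0,0]]]' 40
python3 -c "
from h import *
go(.5320,-.1186,.0455,99.4)"
```

```text
t: 21.55
tool_pos: [0.5312, -0.1183, 0.0493]
orientation: [-1.124, -1.33, 1.329]
force: [-2.1, 0.2, 1.3]
opening: 0.0117
t 21.55 pos [ 0.5312 -0.1183  0.0493] yaw 99.49 F [-2.1  0.2  1.3] M [ 0.18  0.42 -0.01] open 0.0117 q6 -2.05
 cm now-axes [-0.04  0.38 -0.07]  cm at-final-yaw axes [-0.04  0.38 -0.07]  turn deg [-0.07  0.09  0.11]
```

```bash
python3 -m creep '[[[1,0,0.4,0,0,3,0],[1,0,0.4,0,0,-3,0],[1,0,0.4,0,0,-3,0],[1,0,0.4,0,0,3,0],[1,0,0.4,0,0,0,0],[1,0,0.3,0,0,0,0],[1,0,0.3,0,0,0,0],[1,0,0,0,0,0,0]]]' 40
python3 -c "
from h import *
go(.5320,-.1186,.0455,99.4)
c=optics.read_camera('side')
P=pts(c,np.array([[322,v] for v in range(130,182,3)]));print((P*1000).round().astype(int).tolist())
b=cv2.resize(c['frame'][130:190,285:365],None,fx=7,fy=7,interpolation=cv2.INTER_CUBIC)
cv2.imwrite('pics/l2.png',b[:,:,::-1])"
```

```text
t: 22.35
tool_pos: [0.5343, -0.1178, 0.0451]
orientation: [-1.126, -1.333, 1.329]
force: [-2.0, -0.6, -4.1]
opening: 0.0119
t 22.35 pos [ 0.5343 -0.1178  0.0451] yaw 99.55 F [-2.  -0.6 -4.1] M [0.06 0.34 0.03] open 0.0119 q6 -2.05
 cm now-axes [-0.04 -0.04  0.24]  cm at-final-yaw axes [-0.04 -0.04  0.24]  turn deg [0.13 0.15 0.09]
[[529, -112, 212], [528, -109, 204], [528, -108, 196], [525, -96, 193], [527, -105, 178], [516, -59, 195], [512, -41, 196], [508, -26, 195], [509, -30, 184], [511, -36, 171], [511, -38, 161], [526, -101, 113], [526, -100, 103], [525, -96, 96], [525, -97, 85], [528, -112, 65], [525, -99, 63], [522, -84, 62]]
```

View pics/l2.png

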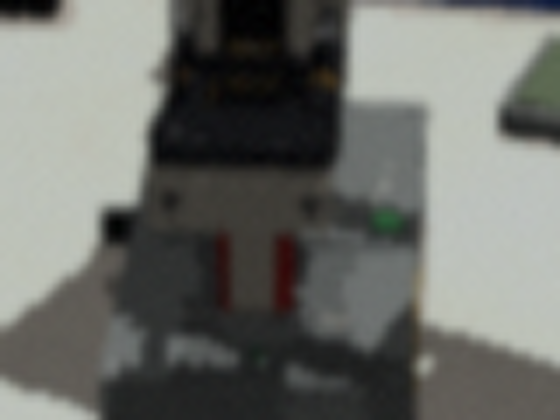

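```bash
python3 -m creep '[[[1,0,0.3,0.1,0,0,0],[1,0,0.3,0.1,0,0,0],[1,0,0.3,0,0,0,0],[1,0,0.3,0,0,0,0],[1,0,0.3,0,0,0,0],[1,0,0.3,0,0,0,0],[1,0,0.3,0,0,0,0],[1,0,0.3,0,0,0,0]]]' 50
python3 -c "
from h import *
go(.5320,-.1186,.0455,99.4)"
```

```text
t: 23.2
tool_pos: [0.5346, -0.1178, 0.0445]
orientation: [-1.127, -1.335, 1.329]
force: [-18.7, 4.6, 32.9]
opening: 0.0117
t 23.2 pos [ 0.5346 -0.1178  0.0445] yaw 99.63 F [-18.7   4.6  32.9] M [ 1.05  3.53 -0.01] open 0.0117 q6 -2.05
 cm now-axes [-0.03 -0.1   0.27]  cm at-final-yaw axes [-0.03 -0.1   0.27]  turn deg [0.22 0.23 0.07]
```

```bash
python3 -m creep '[[[1,0,0,0.15,0,0,0],[1,0,0.05,0,0,0,0],[1,0,0.1,0,0,6,0],[1,0,0.1,0,0,6,0],[1,0,0.1,0,0,6,0],[1,0,0.1,0,0,6,0],[1,0,0.1,0,0,6,0],[1,0,0.1,0,0,6,0]]]' 60
python3 -c "
from h import *
go(.5320,-.1186,.0455,3)"
```

```text
t: 24.0
tool_pos: [0.5342, -0.1196, 0.0446]
orientation: [-1.403, -0.851, 0.846]
force: [-10.6, 2.4, 16.5]
opening: 0.0117
t 24.0 pos [ 0.5342 -0.1196  0.0446] yaw 62.42 F [-10.6   2.4  16.5] M [0.33 1.97 0.07] open 0.0117 q6 -1.4
 cm now-axes [-0.01 -0.09  0.24]  cm at-final-yaw axes [-0.22 -0.09  0.11]  turn deg [ 0.2  59.42  0.18]
```

```bash
python3 -m creep '[[[1,0,0.1,0.1,0,6,0],[1,0,0.1,0,0,6,0],[1,0,0.1,0,0,6,0],[1,0,0.1,0,0,6,0],[1,0,0.1,0,0,6,0],[1,0,0.1,0,0,6,0],[1,0,0.1,0,0,6,0],[1,0,0.1,0,0,6,0]]]' 60
python3 -c "
from h import *
go(.5320,-.1186,.0455,2)"
```

```text
t: 24.8
tool_pos: [0.5317, -0.1212, 0.0447]
orientation: [-1.569, -0.17, 0.173]
force: [-10.9, 3.2, 17.7]
opening: 0.0115
t 24.8 pos [ 0.5317 -0.1212  0.0447] yaw 12.52 F [-10.9   3.2  17.7] M [0.37 2.36 0.23] open 0.0115 q6 -0.53
 cm now-axes [ 0.08 -0.09  0.25]  cm at-final-yaw axes [ 0.04 -0.08  0.26]  turn deg [ 0.28 10.52 -0.12]
```

```bash
python3 -m creep '[[[1,0,0.1,0,0,3,0],[1,0,0.1,0,0,3,0],[1,0,0.1,0,0,3,0],[1,0,0.1,0,0,2,0],[1,0,0.1,0,0,2,0],[1,0,0.1,0,0,2,0],[1,0,0.1,0,0,1.5,0],[1,0,0.1,0,0,1.5,0]]]' 60
python3 -c "
from h import *
go(.5320,-.1186,.0455,2)"
```

```text
t: 25.6
tool_pos: [0.5306, -0.121, 0.0446]
orientation: [-1.576, 0.09, -0.08]
force: [-7.7, 2.9, 16.0]
opening: 0.0119
t 25.6 pos [ 0.5306 -0.121   0.0446] yaw -6.17 F [-7.7  2.9 16. ] M [0.5  1.93 0.53] open 0.0119 q6 -0.2
 cm now-axes [ 0.11 -0.09  0.25]  cm at-final-yaw axes [ 0.15 -0.09  0.24]  turn deg [ 0.36 -8.17 -0.37]
```

```bash
python3 -m creep '[[[1,0,0.08,0,0,0.5,0],[1,0,0.08,0,0,0.5,0],[1,0,0.08,0,0,0.5,0],[1,0,0.08,0,0,0.5,0],[1,0,0.08,0,0,0.5,0],[1,0,0.08,0,0,0.5,0],[1,0,0.08,0,0,0.5,0],[1,0,0.08,0,0,0.5,0]]]' 60
python3 -c "
from h import *
go(.5320,-.1186,.0455,2)
c=optics.read_camera('side'); t=optics.read_camera('top')
H=cv2.cvtColor(c['frame'],cv2.COLOR_RGB2HSV).astype(int)
m=((H[...,0]<6)|(H[...,0]>172))&(H[...,1]>150)&(H[...,2]>35); m[:150]=0;m[:,:300]=0;m[:,345:]=0;m[185:]=0
ys,xs=np.nonzero(m);P=pts(c,np.c_[xs,ys]);print(np.c_[xs,ys,(P*1000).round()].astype(int).tolist())
b=cv2.resize(c['frame'][125:185,285:365],None,fx=5,fy=5,interpolation=cv2.INTER_CUBIC)
a=cv2.resize(t['frame'][170:230,345:425],None,fx=5,fy=5,interpolation=cv2.INTER_CUBIC)
cv2.imwrite('pics/f1.png',np.hstack([b,a])[:,:,::-1])"
```

```text
t: 26.4
tool_pos: [0.5305, -0.121, 0.0447]
orientation: [-1.576, 0.142, -0.128]
force: [-8.7, 2.0, 13.9]
opening: 0.0121
t 26.4 pos [ 0.5305 -0.121   0.0447] yaw -9.87 F [-8.7  2.  13.9] M [0.37 1.66 0.74] open 0.0121 q6 -0.13
 cm now-axes [ 0.11 -0.08  0.26]  cm at-final-yaw axes [ 0.16 -0.08  0.23]  turn deg [  0.51 -11.87  -0.52]
[[322, 162, 532, -124, 102], [321, 163, 533, -116, 103], [322, 163, 529, -115, 104], [320, 164, 534, -109, 104], [321, 164, 531, -109, 104], [322, 164, 529, -112, 103], [320, 165, 533, -104, 103], [321, 165, 531, -109, 101], [322, 165, 528, -109, 101], [320, 166, 533, -105, 99], [321, 166, 530, -104, 100], [322, 166, 527, -107, 99], [320, 167, 533, -104, 96], [321, 167, 530, -106, 96], [322, 167, 527, -106, 96], [320, 168, 533, -107, 92], [321, 168, 530, -106, 92], [322, 168, 527, -107, 92], [320, 169, 533, -103, 90], [321, 169, 531, -110, 86], [322, 169, 527, -104, 91], [320, 170, 533, -106, 85], [321, 170, 530, -104, 87], [322, 170, 527, -107, 85], [320, 171, 533, -104, 83], [321, 171, 529, -100, 86], [322, 171, 528, -109, 80], [320, 172, 533, -103, 80], [321, 172, 531, -108, 77], [322, 172, 527, -105, 80], [320, 173, 533, -105, 75], [321, 173, 529, -102, 78], [322, 173, 528, -110, 73], [320, 174, 533, -106, 71], [321, 174, 530, -104, 73], [322, 174, 527, -105, 73], [321, 175, 531, -107, 67]]
```

View pics/f1.png

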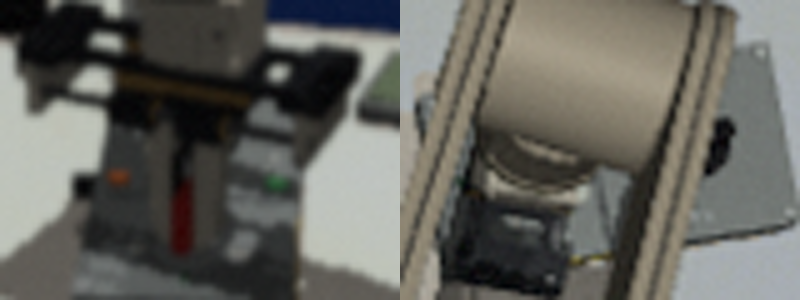

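```bash
python3 -c "
from h import *
from plant import robot
c=optics.read_camera('side');H=cv2.cvtColor(c['frame'],cv2.COLOR_RGB2HSV).astype(int)
m=(H[...,0]>105)&(H[...,0]<130)&(H[...,1]>150)&(H[...,2]>60);ys,xs=np.nonzero(m[245:285,265:325]);print('blue',xs.mean()+265,ys.mean()+245,len(xs))
go(.532,-.1186,.0455,2)
print(robot.close_job())"
```

```text
blue 310.8985507246377 261.6666666666667 69
t 26.55 pos [ 0.5304 -0.1209  0.0446] yaw -9.86 F [-7.4  1.4 13.2] M [0.42 1.68 0.67] open 0.0118 q6 -0.13
 cm now-axes [ 0.11 -0.09  0.25]  cm at-final-yaw axes [ 0.16 -0.09  0.23]  turn deg [  0.51 -11.86  -0.53]
the job is handed in; nothing more can be done
None
```

The job is handed in at about 26.6 s. The dial is set, and the red key is in the switch, turned a quarter turn and still gripped.

- **Dial:** I gripped it and turned it about 73° clockwise. With the arm clear, the top view put the pointer within about 1° of the yellow mark. At the end the arm hid the pointer, so I could not check it again.
- **Key seated:** It went past the pins with a small wiggle and stopped hard, with up to 33 N of push. The top of the head measured about 103 mm, against 102 mm expected with the collar on the panel.
- **Key turned:** The hand turned about 109°, up to about 0.7 N m against the stop. The head stands edge-on in the side view, as it should after a quarter turn. The gripper hid the green ticks, so I could not see them. At hand-in it was still held (opening 12 mm), pushing down with about 13 N.

Some checks disagreed or were not clear:
- **Tool height:** The fingertips are about 35 mm higher than the stated tool frame says. My first dial grasp closed on nothing above the bar. I measured the offset from depth and corrected for it afterwards.
- **Sideways offset:** The tool sat about 3 mm off while pushing the key in, giving up to 19 N sideways. This eased to about 7 N at the end.
- **Blue key:** In the last side view it is in the same column, but only 69 blue pixels showed against 148 at the start, and their centre is 3 px higher. I take this to be shadow, since nothing came near it after the red key was lifted, but I did not confirm it.

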